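# Shut the slide box and hold it up for collection

## Robot

A 6-joint arm with a two-finger parallel gripper is mounted at the origin on the work surface. World frame = base frame: x ahead of the robot, y to its left, z up, the work surface at z = 0. Lengths are in m, angles in degrees, forces in N, time in s.
With the tool pointing down it reaches from about 0.3 to 0.75 m from the base axis. Payload 8.5 kg.
Tool frame: the origin (TCP) lies at the very end of the fingers, on their centre line; the grasp point (between the pads) lies 19 mm behind it; z points along the fingers, y is the line along which they close (so a half turn about z gives the same grasp; the last joint's range is limited). The gripper opens to 85 mm and grips with 20 to 120 N. Pads are 22 mm wide; open, the fingers measure 114 mm over their backs; the gripper's body (76 mm by 85 mm) begins 54 mm behind the grasp point. The pads swing forward as they close: fully open they stand 13 mm farther back than shut.
Start: joints at [52.294, 21.807, 74.336, -0, 83.858, -12.336], TCP at [0.236, 0.497, 0.231] pointing down, gripper open.
Joint ranges: [-178.18, 178.18], [-50.72, 133.34], [12.68, 142.11], [-81.47, 261.47], [9.98, 163.14], [-165.26, 165.26]. Speed limits (degrees/s): [136.94, 136.94, 180, 180, 180, 180].

## Interface

Orientations are given as a 3x3 rotation matrix whose columns are the frame's x, y, z axes.
In Python, from rig import env, optics, spotter gives the robot as it stands.
- The arm moves only by the shell command python3 -m crank 'ROWS' [FORCE]. ROWS is JSON, one flat list of numbers, 5 for each row, row after row: the finger opening in cm, from 0 to 8.54, then the shift along the tool's x, y, z in cm, then the turn about the tool's z in rad. A call has exactly 8 rows; each row shifts and turns the commanded pose from where the row before left it, along the tool's axes as they then stand; what a row does not reach is not made up. A row lasts 1/12 s, in which the tool goes at most 41.7 mm and 7.16 degrees, less where a joint would pass 70% of its speed; a pose out of reach is approached as far as the arm can. A call is refused whole if a number of a shift passes 4.17 or a number of a turn 0.125, either way. A call with a gripper value outside its range is refused whole. The fingers move at their own pace and stop on an object; FORCE is the grip in N (left out, the last holds). Time passes only in rows, so rows that do not move let the fingers close, or fill a call up. It gives the time, the measured TCP pose, the force, the opening and the grip force at its end, in the units of the state.
- env.observe(): the state, without advancing time (a new reading comes with each control period).
- optics.get_image(name): name is "side" or "top" or "wrist"; returns a dict with "color" (384x512x3 uint8, red, green, blue), "intrinsics" (3x3 intrinsics, pixels), "pose" (4x4, takes a point from camera to world coordinates). Camera axes: x right, y up, looking along -z (the intrinsics and any distortion apply to the point x, -y, -z); pixel columns grow to the right and rows downward; lengths in m; the calibration is good to about 2 mm. A picture is of the moment at which its call begins. There is no depth.
- env.close_job(): hands the job in; it is judged then, once.
Trained networks look in a picture, given as the dict that the camera call returned (one of the last four; its "shot" number tells which), for a name from the list of things; names that differ only in an ending like _2 or _b are one class to them, and where a whole thing is asked for, a point or a joint stands for the part that bears it (a point fixed in the world has none). Each returns a list of dicts, best first, with "score" (0 to 1); they miss things now and then, are a little off and sometimes report something else, mostly with a low value. They report only what shows in the picture. A call takes as long as a camera call. They do not tell look-alikes from the thing itself.
- spotter.look_for(picture, query): "at" ([column, row] as shares, 0 to 1, of the picture: columns of its width, rows of its height, amid what is visible of it).
The state is a dict: "time_s": time; "q": joint angles; "qvel": joint speeds; "joint_efforts": joint torques, N m; "position": TCP position; "tool_rot": TCP orientation; "ft_force": force on the tool from outside, world axes, zero at the start; "wrist_torque": the same for the moment, N m; "grip_width": finger opening in m; "gripper_force": force on a finger pad.
Only numpy, scipy, OpenCV 4.12 (cv2) and the standard library are available. Lean on these libraries where they do the work, as an engineer would, in place of code of your own. Each camera call takes 0.05 s, during which the arm holds its last target. There are 200 camera calls.

## Task

The slides in the narrow black storage box have been digitised: while it still stands on the archive box, press its hinged lid fully shut, past the click of the clasp. Then pick the slide box up, keeping it level, raise it at least 10 cm clear of the archive box, hold it there still and level for three seconds, and finish while still holding it in the air. Leave the stapler, the loupe and the pen cup where they are.

Things in the scene. Friction and masses are not known exactly. Their poses are not given: they have to be found in the camera images.
- slide_box: Narrow black box of white slides, loose, 0.35 to 0.6 kg, on the archive box. Tray 180 mm long (x) x 58 wide (y) x 50 high; with lid shut 64 high. Origin: centre of the underside, z up. Lid hinged at the +x short end; grey clasp juts 14 mm at the -x end. Flat parallel long sides: grip the tray across its 58 mm width from above, mid-length (centre of mass within 10 mm of the middle).
- lid (a joint): Lid angle in rad: 0 fully shut, grows as it opens (starts at 0.5 to 1.0). Stiff hinge (0.08 N m friction): stays where left. Between about 0.06 and 0.03 rad a bump on the clasp tongue must be pushed past a spring ball on the tray's front: about 5 to 10 N downward at the lid's front end; once past it reads below 0.01 and stays shut.
- lid_hinge (a point): Point on the lid's hinge axis, mid-width: +90 mm along x and 50 mm up in the slide box's frame; the axis runs along the box's y. Orientation: the lid's own, equal to the slide box's when shut.
- lid_front (a point): Point on the lid's outer (top) face, on its centre line, 15 mm in from its front (clasp) end; when shut, 165 mm from the hinge axis towards -x and 14 mm above it. Moves with the lid, whose z axis is the outward normal of that face. Lid 180 x 58 mm.
- archive_box: White flat archive box lying on the desk, fixed, 270 mm (x) x 380 mm (y) x 65 mm high, flat top. Origin: centre of its underside, on the desk (height 0). The slide box stands on its top.
- stapler: Stapler, 130 mm long (x) x 36 mm wide x 46 mm high, on the desk beside the archive box; origin at the centre of its underside. Leave alone.
- loupe: Round black magnifier loupe, 48 mm diameter, 52 mm high, on the desk beside the archive box; origin at the centre of its underside. Leave alone.
- pen_cup: Dark round metal pen cup, 76 mm diameter, 95 mm high with pens up to 150 mm, on the desk beside the archive box; origin at the centre of its underside. Leave alone.
Things that resemble listed ones, but are neither listed nor needed, are in the scene too. Leave any purple or yellow look-alike of the slide_box alone.

How it is judged:
By the outcome, as a careful person would: the job done as asked, in the order asked, and still so for the second after the job is handed in, while the arm keeps its last pose, push and grip.
It also fails if it takes over 58 s, if anything falls off the work surface, if the arm or the gripper's body presses on something with over 40 N, if the wrist force passes 120 N, or if a joint passes its speed limit or range.

## Working session

There is one attempt and no reset: what is moved stays moved. The work goes in short steps, Python scripts to look and compute and a shell command to move; the robot and the scene stay as the last step left them, time stands still between calls to the robot, and variables do not carry over. Pictures are saved under pics/ and viewed, at most 10 in all, crops included, and the job is handed in when it is done.

```bash
mkdir -p pics; cat > h.py <<'E'
import numpy as np,cv2
from rig import env,optics,spotter
def ray(p,uv):
    K=np.array(p["intrinsics"]);T=np.array(p["pose"])
    d=np.array([(uv[0]-K[0,2])/K[0,0],-(uv[1]-K[1,2])/K[1,1],-1.])
    return T[:3,3],T[:3,:3]@d
def onz(p,uv,z):
    o,d=ray(p,uv);return o+d*(z-o[2])/d[2]
def proj(p,X):
    K=np.array(p["intrinsics"]);T=np.array(p["pose"])
    c=T[:3,:3].T@(np.array(X)-T[:3,3]);return [K[0,0]*c[0]/-c[2]+K[0,2],K[1,1]*-c[1]/-c[2]+K[1,2]]
def tri(a,b):
    A=np.zeros((3,3));v=np.zeros(3)
    for o,d in(a,b):
        d=d/np.linalg.norm(d);P=np.eye(3)-np.outer(d,d);A+=P;v+=P@o
    return np.linalg.solve(A,v)
E
python3 - <<'E'
from h import *
ims=[]
for n in("side","top"):
    p=optics.get_image(n);ims.append(p["color"][:,:,::-1]);print(n,[k for k in p],np.round(p["pose"],3).tolist(),np.round(p["intrinsics"],1).tolist())
    for q in("slide_box","lid_front","lid_hinge","archive_box","pen_cup","stapler","loupe"):
        print(q,[(round(r["score"],2),round(r["at"][0]*512),round(r["at"][1]*384)) for r in spotter.look_for(p,q)[:4]])
cv2.imwrite("pics/a.png",ims[0]);cv2.imwrite("pics/b.png",ims[1])
s=env.observe();print(s["time_s"],np.round(s["tool_rot"],3).tolist())
E
```

```text
side ['color', 'intrinsics', 'pose', 'shot'] [[0.999, 0.028, -0.046, 0.494], [-0.053, 0.624, -0.78, -0.879], [0.007, 0.781, 0.625, 0.868], [0.0, 0.0, 0.0, 1.0]] [[389.8, 0.0, 253.6], [0.0, 389.8, 192.8], [0.0, 0.0, 1.0]]
slide_box [(0.93, 221, 149), (0.84, 188, 304), (0.8, 268, 194)]
lid_front [(0.94, 218, 144), (0.75, 276, 172), (0.59, 184, 298)]
lid_hinge [(0.78, 278, 174), (0.63, 215, 141)]
archive_box [(0.56, 258, 229)]
pen_cup [(0.57, 323, 268)]
stapler [(0.67, 257, 164)]
loupe [(0.56, 260, 292)]
top ['color', 'intrinsics', 'pose', 'shot'] [[-0.007, 0.995, -0.096, 0.418], [-1.0, -0.007, -0.001, 0.08], [-0.001, 0.096, 0.995, 1.458], [0.0, 0.0, 0.0, 1.0]] [[470.1, 0.0, 254.1], [0.0, 470.1, 194.6], [0.0, 0.0, 1.0]]
slide_box [(0.87, 265, 182), (0.76, 130, 239), (0.56, 373, 254)]
lid_front [(0.88, 377, 256), (0.82, 130, 238), (0.69, 268, 170)]
lid_hinge [(0.85, 378, 256), (0.77, 124, 236), (0.72, 266, 170)]
archive_box [(0.67, 252, 188), (0.33, 261, 181)]
pen_cup []
stapler [(0.7, 172, 176), (0.35, 270, 172)]
loupe [(0.6, 346, 139)]
0.8 [[-0.904, 0.428, -0.0], [0.428, 0.904, -0.0], [0.0, -0.0, -1.0]]
```

View pics/a.png

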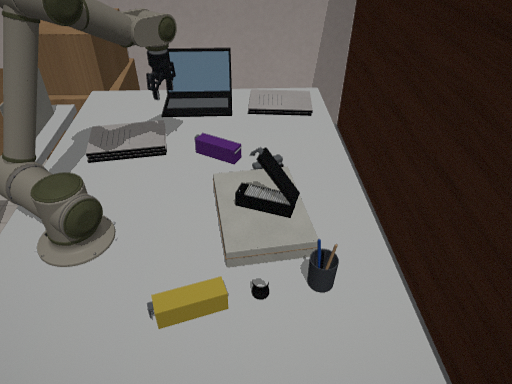

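View pics/b.png

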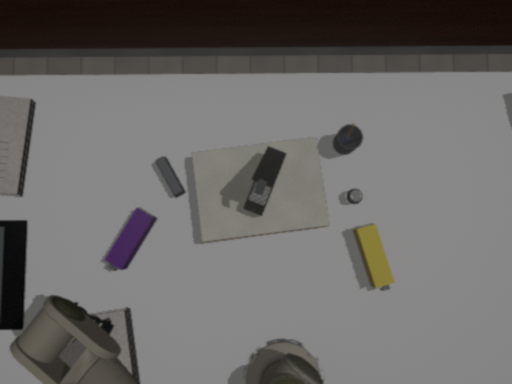

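The side view shows the black box at about (268,194) with its lid up, hinged at the right end (298,205). In the top view it lies at about (265,182), clasp end towards the robot. The purple and yellow look-alikes are well clear. I'll enlarge both views.

```bash
python3 - <<'E'
import cv2,numpy as np
a=cv2.imread("pics/a.png")[140:225,225:310];b=cv2.imread("pics/b.png")[140:225,225:310]
f=lambda i:cv2.convertScaleAbs(cv2.resize(i,(400,400),interpolation=cv2.INTER_CUBIC),alpha=1.7,beta=20)
cv2.imwrite("pics/c.png",np.hstack([f(a),f(b)]))
E
```

```text
(no output)
```

View pics/c.png

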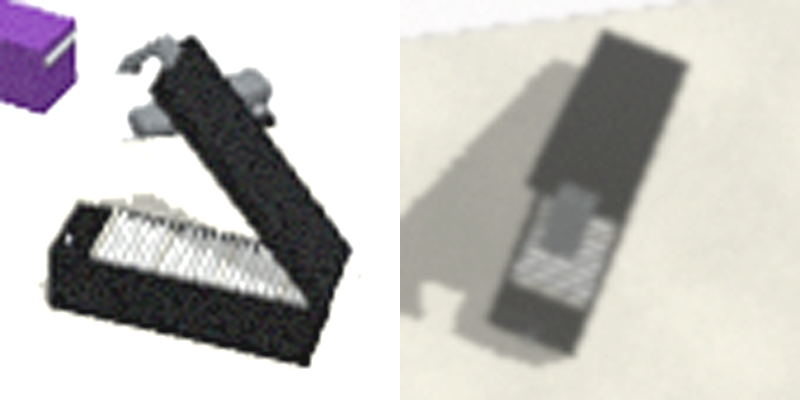

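```bash
cat > fit.py <<'E'
from h import *
from scipy.optimize import least_squares
def pts(v):
    x,y,a,t,z=v
    R=np.array([[np.cos(a),-np.sin(a),0],[np.sin(a),np.cos(a),0],[0,0,1]]);o=np.array([x,y,z])
    T=lambda *p:o+R@(np.array(p)/1000)
    def L(X,Y,Z): # lid: opens upward about y axis
        return T(90+X*np.cos(t)+Z*np.sin(t),Y,50-X*np.sin(t)+Z*np.cos(t))
    return T,L
if __name__=="__main__":
    s=optics.get_image("side");t=optics.get_image("top")
    c=lambda u,v:(225+u*85/400,140+v*85/400)
    obs=[(s,0,(-90,-29,0),c(50,305)),(s,0,(90,-29,0),c(308,365)),(s,0,(-90,29,50),c(80,205)),(s,0,(-90,-29,50),c(52,248)),
    (s,1,(0,29,14),c(350,250)),(s,1,(-180,29,14),c(190,38)),(s,1,(-180,-29,0),c(155,92)),
    (t,0,(-90,29,50),c(90,322)),(t,0,(-90,-29,50),c(175,355)),(t,1,(0,29,14),c(205,30)),(t,1,(0,-29,14),c(288,65)),(t,1,(-180,29,0),c(128,185))]
    f=lambda v:np.concatenate([np.array(proj(p,pts(v)[k](*P)))-uv for p,k,P,uv in obs])
    r=least_squares(f,[.45,.05,-.4,.8,.065],loss="soft_l1")
    print(np.round(r.x,4));print(np.round(r.fun.reshape(-1,2),1).tolist())
    T,L=pts(r.x);print("front",L(-165,0,14),"frontshut",T(-75,0,64),"mid",T(0,0,50))
    st=env.observe();print(st["position"],st["time_s"])
E
python3 fit.py
```

```text
[ 0.5839  0.0507 -0.383   0.8977  0.0667]
[[-1.0, 1.1], [-0.6, 1.1], [-1.2, -0.7], [-1.8, 0.9], [0.1, 0.0], [0.2, -0.9], [-2.4, -0.0], [-0.6, -1.3], [0.2, -0.8], [-0.6, -1.0], [0.6, -1.2], [-0.2, -0.4]]
front [0.58214609 0.05144474 0.25446166] frontshut [0.51436147 0.07875385 0.13072448] mid [0.58392791 0.05072688 0.11672448]
[0.23565692 0.49693416 0.23133581] 0.9
```

The fit is consistent: box z comes out at 0.067 against an expected 0.065, and residuals are about 1 px. Next I'll work out the approach and the lid arc in tool axes.

```bash
python3 - <<'E'
from fit import *
B=[.5839,.0507,-.383,.898,.066]
a=B[2]+np.pi; R=np.array([[np.cos(a),np.sin(a),0],[np.sin(a),-np.cos(a),0],[0,0,-1]])
s=env.observe();p=np.array(s["position"]);R0=np.array(s["tool_rot"])
print("turn about tool z",-(a-np.arctan2(R0[1,0],R0[0,0])))
prev=p
for t,dz in((.898,40),(.898,5),(.8,0),(.7,0),(.6,0),(.5,0),(.4,0),(.3,0),(.2,0),(.12,0),(.07,0),(0,0)):
    T,L=pts([*B[:3],t,B[4]])
    X=L(-155,0,14)+R@np.array([-.011,0,-dz/1000]);d=R.T@(X-prev)*100;print(t,np.round(X,3),np.round(d,2));prev=X
E
```

```text
turn about tool z -0.0598191444111178
0.898 [0.598 0.045 0.286] [-50.51 -28.38  -5.46]
0.898 [0.598 0.045 0.251] [0.  0.  3.5]
0.8 [0.587 0.05  0.237] [1.23 0.   1.4 ]
0.7 [0.576 0.054 0.227] [ 1.16 -0.    1.04]
0.6 [0.566 0.058 0.215] [ 1.05 -0.    1.15]
0.5 [0.558 0.061 0.203] [0.93 0.   1.25]
0.4 [0.55  0.064 0.189] [0.8  0.   1.33]
0.3 [0.544 0.067 0.175] [0.66 0.   1.41]
0.2 [0.539 0.069 0.161] [ 0.52 -0.    1.47]
0.12 [0.536 0.07  0.148] [ 0.31 -0.    1.21]
0.07 [0.535 0.07  0.141] [0.14 0.   0.76]
0 [0.534 0.071 0.13 ] [0.14 0.   1.08]
```

```bash
python3 -m crank '[0,0,0,-3,-0.06, 0,0,0,-2.5,0, 0,-3.4,-1.9,0,0, 0,-3.4,-1.9,0,0, 0,-3.4,-1.9,0,0, 0,-3.4,-1.9,0,0, 0,-3.4,-1.9,0,0, 0,-3.4,-1.9,0,0]' 30; python3 -m crank '[0,-3.4,-1.9,0,0, 0,-3.4,-1.9,0,0, 0,-3.4,-1.9,0,0, 0,-3.4,-1.9,0,0, 0,-3.4,-1.9,0,0, 0,-3.4,-1.9,0,0, 0,-3.4,-1.9,0,0, 0,-3.4,-1.9,0,0]'
python3 - <<'E'
from h import *
s=env.observe();p=np.array(s["position"]);R=np.array(s["tool_rot"])
print(R.T@(np.array([.598,.045,.286])-p)*100,R[:,0])
E
```

```text
time_s: 1.57
position: [0.3831, 0.3134, 0.2865]
tool_rot: [[-0.928, 0.373, 0.0], [0.373, 0.928, 0.0], [-0.0, 0.0, -1.0]]
ft_force: [-0.5, 1.0, -0.6]
grip_width: 0.0002
gripper_force: 0.0
time_s: 2.23
position: [0.5787, 0.0706, 0.2864]
tool_rot: [[-0.928, 0.374, 0.0], [0.374, 0.928, 0.0], [-0.0, 0.0, -1.0]]
ft_force: [1.0, 1.0, 0.1]
grip_width: 0.0
gripper_force: 0.0
[-2.74333614 -1.65668361  0.03920071] [-9.27540885e-01  3.73721682e-01 -1.09404665e-04]
```

```bash
python3 -m crank '[0,-2.8,-1.7,0,0, 0,0,0,0,0, 0,0,0,1.5,0, 0,0,0,1.5,0, 0,0.2,0,1,0, 0,1,0,1.2,0, 0,1.2,0,1.1,0, 0,1,0,1.1,0]'
python3 - <<'E'
from h import *
p=optics.get_image("side");cv2.imwrite("pics/d.png",cv2.resize(p["color"][90:240,180:360,::-1],None,fx=4,fy=4))
E
```

```text
time_s: 2.9
position: [0.5653, 0.0592, 0.2118]
tool_rot: [[-0.928, 0.373, 0.0], [0.373, 0.928, -0.0], [-0.0, 0.0, -1.0]]
ft_force: [0.7, -0.2, 0.4]
grip_width: -0.0
gripper_force: 0.2
```

View pics/d.png

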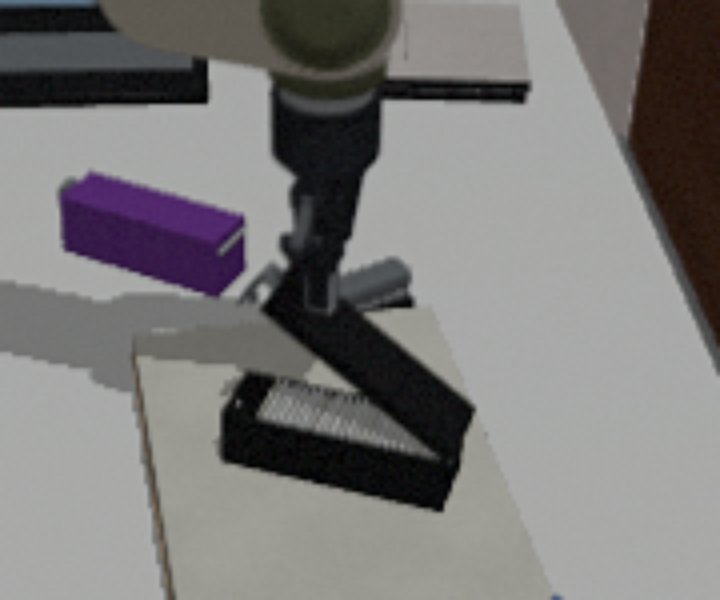

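The fingertip is on the lid near its front end, at crop (320,305), and the lid is closing. I'll keep following the arc.

```bash
python3 -m crank '[0,0.8,0,1.2,0, 0,0.7,0,1.3,0, 0,0.6,0,1.4,0, 0,0.5,0,1.4,0, 0,0.3,0,1,0, 0,0.1,0,0.4,0, 0,0,0,0,0, 0,0,0,0,0]'
python3 - <<'E'
from h import *
s=env.observe();p=np.array(s["position"]);R=np.array(s["tool_rot"])
print(R.T@(np.array([.534,.071,.131])-p)*100,s["joint_efforts"])
E
```

```text
time_s: 3.62
position: [0.5387, 0.07, 0.1459]
tool_rot: [[-0.928, 0.374, 0.001], [0.374, 0.928, -0.0], [-0.001, 0.0, -1.0]]
ft_force: [-0.4, -0.7, 0.6]
grip_width: -0.0001
gripper_force: 0.0
[ 0.46928153 -0.08335193  1.49121924] [ 1.02935603e-01 -4.49705207e+01 -1.99010646e+01  3.60143684e-03
 -1.57335168e-02  2.25534750e-03]
```

```bash
python3 -m crank '[0,0.4,0,0.3,0, 0,0.1,0,0.3,0, 0,0,0,0.2,0, 0,0,0,0.2,0, 0,0,0,0.1,0, 0,0,0,0.1,0, 0,0,0,0,0, 0,0,0,0,0]'; python3 -m crank '[0,0,0,0.1,0, 0,0,0,0.1,0, 0,0,0,0,0, 0,0,0,0.1,0, 0,0,0,0,0, 0,0,0,0,0, 0,0,0,0,0, 0,0,0,0,0]'
```

```text
time_s: 4.28
position: [0.5333, 0.0721, 0.1335]
tool_rot: [[-0.928, 0.373, -0.0], [0.373, 0.928, 0.0], [0.0, 0.0, -1.0]]
ft_force: [-1.3, 1.6, 3.3]
grip_width: -0.0002
gripper_force: 1.4
time_s: 4.95
position: [0.5335, 0.0719, 0.1303]
tool_rot: [[-0.928, 0.374, 0.0], [0.374, 0.928, -0.0], [-0.0, -0.0, -1.0]]
ft_force: [0.4, 0.3, -0.2]
grip_width: 0.0
gripper_force: 0.0
```

```bash
python3 -m crank '[0,0,0,0.1,0, 0,0,0,0,0, 0,0,0,0,0, 0,0,0,0.1,0, 0,0,0,0,0, 0,0,0,0,0, 0,0,0,0,0, 0,0,0,0,0]';python3 -m crank '[0,0,0,0.05,0, 0,0,0,0,0, 0,0,0,0,0, 0,0,0,0.05,0, 0,0,0,0,0, 0,0,0,0,0, 0,0,0,0,0, 0,0,0,0,0]'
```

```text
time_s: 5.62
position: [0.5335, 0.072, 0.1286]
tool_rot: [[-0.928, 0.373, 0.0], [0.373, 0.928, -0.0], [-0.0, 0.0, -1.0]]
ft_force: [-1.1, 1.3, 6.0]
grip_width: 0.0001
gripper_force: 2.7
time_s: 6.28
position: [0.5336, 0.0719, 0.1285]
tool_rot: [[-0.928, 0.373, 0.001], [0.373, 0.928, -0.0], [-0.001, 0.0, -1.0]]
ft_force: [-4.1, 0.2, 13.0]
grip_width: -0.0002
gripper_force: 6.4
```

```bash
python3 -m crank '[0,0,0,0.05,0, 0,0,0,0,0, 0,0,0,0.05,0, 0,0,0,0,0, 0,0,0,0,0, 0,0,0,0,0, 0,0,0,0,0, 0,0,0,0,0]';python3 -m crank '[0,0,0,-1,0, 0,0,0,-3,0, 0,0,0,-4,0, 8.5,-1,0,-4,0, 8.5,0,0,-3,0, 8.5,0,0,0,0, 8.5,0,0,0,0, 8.5,0,0,0,0]'
python3 - <<'E'
from h import *
o=[]
for n in("side","wrist"):
    p=optics.get_image(n);c=p["color"][:,:,::-1]
    if n=="side":c=c[135:225,210:330]
    o.append(cv2.resize(c,(400,300),interpolation=cv2.INTER_CUBIC))
cv2.imwrite("pics/e.png",np.vstack(o))
E
```

```text
time_s: 6.95
position: [0.5336, 0.072, 0.1284]
tool_rot: [[-0.928, 0.373, 0.002], [0.373, 0.928, -0.0], [-0.002, 0.0, -1.0]]
ft_force: [-7.1, 0.4, 19.6]
grip_width: 0.0001
gripper_force: 10.1
time_s: 7.62
position: [0.5423, 0.0682, 0.275]
tool_rot: [[-0.928, 0.374, -0.002], [0.374, 0.928, 0.0], [0.002, -0.001, -1.0]]
ft_force: [-0.1, 0.5, -1.0]
grip_width: 0.0609
gripper_force: 0.0
```

View pics/e.png

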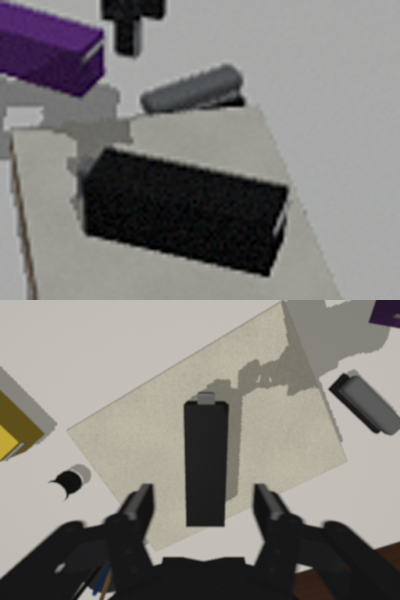

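The lid is shut with the clasp down, and the wrist view shows the box at about (205,165 of 300). I'll refine its pose from the wrist and side views.

```bash
python3 - <<'E'
from h import *
w=optics.get_image("wrist");s=optics.get_image("side")
g=cv2.cvtColor(w["color"],cv2.COLOR_RGB2GRAY)
m=np.zeros_like(g);m[128:300,225:305]=(g[128:300,225:305]<70)
n,l,st,c=cv2.connectedComponentsWithStats(m);k=1+np.argmax(st[1:,4])
cn=cv2.findContours((l==k).astype(np.uint8),0,2)[0][0]
q=cv2.approxPolyDP(cv2.convexHull(cn),5,True).reshape(-1,2);print(q.tolist(),st[k])
P=[onz(w,u,.129) for u in q.astype(float)];print(np.round(P,4).tolist())
r=cv2.minAreaRect(np.array([onz(w,u[0].astype(float),.129)[:2]*1000 for u in cn],np.float32));print("rect",r)
# side: corners of top, crop scale .3
c=lambda u,v:(210+u*.3,135+v*.3)
for uv,z in((c(86,235),.065),(c(268,275),.065),(c(107,148),.129),(c(287,186),.129)):print(np.round(onz(s,uv,z),4))
e=env.observe();print(w["pose"][:3,3] if hasattr(w["pose"],"shape") else w["pose"],e["position"],np.round(e["tool_rot"],3).tolist())
from fit import pts
T,L=pts([.5839,.0507,-.383,0,.065]);print([np.round(proj(w,L(x,y,14))) for x,y in((0,29),(0,-29),(-180,29),(-180,-29))])
# height check: front-far lid corner from wrist & side
E
```

```text
[[241, 129], [292, 134], [285, 289], [239, 288]] [ 236  129   57  161 8294]
[[0.4885, 0.0699, 0.129], [0.5117, 0.1147, 0.129], [0.6758, 0.046, 0.129], [0.6546, -0.0032, 0.129]]
rect ((581.5191650390625, 56.231197357177734), (56.149871826171875, 182.76034545898438), 67.84498596191406)
[0.4933 0.0613 0.065 ]
[ 0.6592 -0.0026  0.065 ]
[0.5156 0.1128 0.129 ]
[0.6788 0.0473 0.129 ]
[0.47422741 0.09628932 0.41719257] [0.54241338 0.06824649 0.27507528] [[-0.928, 0.373, -0.002], [0.373, 0.928, 0.0], [0.002, -0.001, -1.0]]
[array([284., 291.]), array([234., 291.]), array([289., 135.]), array([230., 135.])]
```

```bash
python3 -m crank '[8.5,-2.1,0.15,0,0, 8.5,-2.1,0.15,0,0, 8.5,0,0,3,0, 8.5,0,0,3,0, 8.5,0,0,3,0, 8.5,0,0,3,0, 8.5,0,0,1.5,0, 8.5,0,0,0,0]'
python3 - <<'E'
from h import *
w=optics.get_image("wrist");cv2.imwrite("pics/f.png",w["color"][:,:,::-1])
E
```

```text
time_s: 8.48
position: [0.5809, 0.0555, 0.1371]
tool_rot: [[-0.928, 0.374, -0.008], [0.374, 0.928, 0.001], [0.008, -0.002, -1.0]]
ft_force: [0.1, 0.4, 0.2]
grip_width: 0.0848
gripper_force: 0.0
```

View pics/f.png

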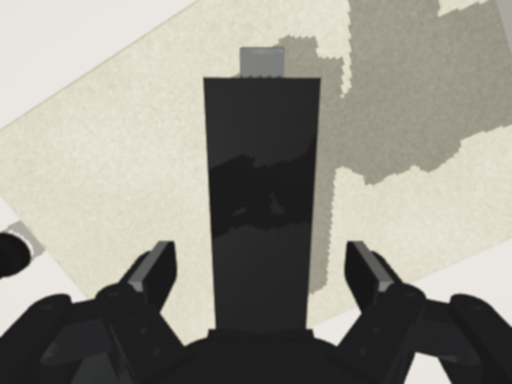

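The box (columns about 213–310) is centred between the pads (175 and 348), so I can descend and grip.

```bash
python3 -m crank '[8.5,0,0,2,0, 8.5,0,0,2,0, 8.5,0,0,1.5,0, 8.5,0,0,0.8,0, 8.5,0,0,0,0, 8.5,0,0,0,0, 8.5,0,0,0,0, 8.5,0,0,0,0]'
python3 -m crank '[5,0,0,0,0, 5,0,0,0,0, 5,0,0,0,0, 5,0,0,0,0, 5,0,0,0,0, 5,0,0,0,0, 5,0,0,0,0, 5,0,0,0,0]' 50
```

```text
time_s: 9.2
position: [0.5834, 0.0553, 0.0796]
tool_rot: [[-0.928, 0.373, 0.002], [0.373, 0.928, -0.0], [-0.002, 0.001, -1.0]]
ft_force: [0.4, -0.6, 1.0]
grip_width: 0.085
gripper_force: 0.0
time_s: 9.87
position: [0.583, 0.0551, 0.0789]
tool_rot: [[-0.928, 0.374, 0.001], [0.374, 0.928, -0.0], [-0.001, -0.0, -1.0]]
ft_force: [-2.5, -1.3, 5.4]
grip_width: 0.0578
gripper_force: 55.5
```

```bash
python3 -m crank '[5,0,0,0,0, 5,0,0,0,0, 5,0,0,-0.3,0, 5,0,0,-0.6,0, 5,0,0,-1,0, 5,0,0,-1.2,0, 5,0,0,-1.2,0, 5,0,0,-1.2,0]' 70;python3 -m crank '[5,0,0,-1.2,0, 5,0,0,-1.2,0, 5,0,0,-1.2,0, 5,0,0,-1.2,0, 5,0,0,-1.2,0, 5,0,0,-1.2,0, 5,0,0,-1.2,0, 5,0,0,-0.8,0]';python3 -m crank '[5,0,0,-0.5,0, 5,0,0,-0.2,0, 5,0,0,0,0, 5,0,0,0,0, 5,0,0,0,0, 5,0,0,0,0, 5,0,0,0,0, 5,0,0,0,0]'
python3 - <<'E'
from h import *
p=optics.get_image("side");cv2.imwrite("pics/g.png",cv2.resize(p["color"][80:240,180:370,::-1],None,fx=4,fy=3.75))
E
```

```text
time_s: 10.53
position: [0.5827, 0.0554, 0.1343]
tool_rot: [[-0.928, 0.373, -0.0], [0.373, 0.928, 0.0], [0.0, -0.0, -1.0]]
ft_force: [0.2, -0.0, -4.3]
grip_width: 0.0574
gripper_force: 75.4
time_s: 11.2
position: [0.5828, 0.0554, 0.227]
tool_rot: [[-0.928, 0.373, 0.001], [0.373, 0.928, -0.0], [-0.001, 0.0, -1.0]]
ft_force: [-0.0, -0.1, -4.9]
grip_width: 0.0573
gripper_force: 75.4
time_s: 11.87
position: [0.5828, 0.0553, 0.2321]
tool_rot: [[-0.928, 0.374, -0.0], [0.374, 0.928, 0.0], [0.0, -0.0, -1.0]]
ft_force: [0.0, -0.4, -4.6]
grip_width: 0.0575
gripper_force: 75.4
```

View pics/g.png

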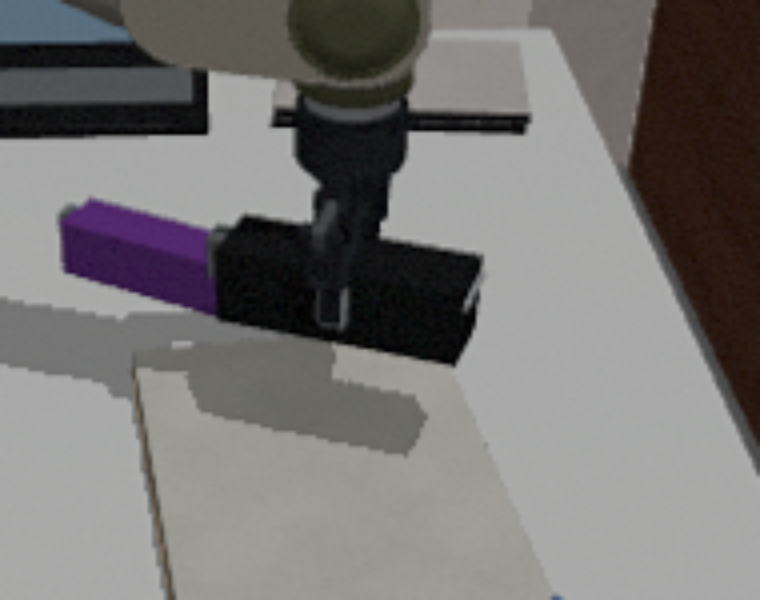

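The box is about 15 cm up with its lid shut. Its lower near edge runs from crop (218,318) to (455,362). I'll hold still and check the level.

```bash
for i in 1 2 3 4 5 6; do :; done; python3 -m crank '[5,0,0,0,0, 5,0,0,0,0, 5,0,0,0,0, 5,0,0,0,0, 5,0,0,0,0, 5,0,0,0,0, 5,0,0,0,0, 5,0,0,0,0]' | head -1
python3 -m crank '[5,0,0,0,0, 5,0,0,0,0, 5,0,0,0,0, 5,0,0,0,0, 5,0,0,0,0, 5,0,0,0,0, 5,0,0,0,0, 5,0,0,0,0]' | head -1
python3 -m crank '[5,0,0,0,0, 5,0,0,0,0, 5,0,0,0,0, 5,0,0,0,0, 5,0,0,0,0, 5,0,0,0,0, 5,0,0,0,0, 5,0,0,0,0]' | head -1
python3 -m crank '[5,0,0,0,0, 5,0,0,0,0, 5,0,0,0,0, 5,0,0,0,0, 5,0,0,0,0, 5,0,0,0,0, 5,0,0,0,0, 5,0,0,0,0]' | head -1
python3 -m crank '[5,0,0,0,0, 5,0,0,0,0, 5,0,0,0,0, 5,0,0,0,0, 5,0,0,0,0, 5,0,0,0,0, 5,0,0,0,0, 5,0,0,0,0]'
python3 - <<'E'
from h import *
from fit import pts
p=optics.get_image("side");T,L=pts([.5828,.0553,-.385,0,.218])
print("level model",[np.round(proj(p,T(*x)),1) for x in((-90,-29,0),(90,-29,0),(-90,29,64),(90,29,64))],"seen",(234.5,164.8),(293.8,176.5),(180+245/4,80+215/3.75),(180+483/4,80+258/3.75))
E
```

```text
time_s: 12.58
time_s: 13.25
time_s: 13.92
time_s: 14.58
time_s: 15.25
position: [0.5828, 0.0553, 0.2323]
tool_rot: [[-0.928, 0.374, -0.0], [0.374, 0.928, -0.0], [0.0, -0.0, -1.0]]
ft_force: [-0.0, -0.1, -4.5]
grip_width: 0.0574
gripper_force: 75.4
level model [array([233. , 165.5]), array([292.8, 177.8]), array([239.7, 136.9]), array([299.5, 148. ])] seen (234.5, 164.8) (293.8, 176.5) (241.25, 137.33333333333334) (300.75, 148.8)
```

The level model matches the picture to about 1 px, and the box has been still for more than 3 s. I'm handing it in.

```bash
python3 -m crank '[5,0,0,0,0, 5,0,0,0,0, 5,0,0,0,0, 5,0,0,0,0, 5,0,0,0,0, 5,0,0,0,0, 5,0,0,0,0, 5,0,0,0,0]' | head -1; python3 -c "
from rig import env
print(env.close_job())"
```

```text
time_s: 15.97
the job is handed in; nothing more can be done
None
```

I pressed the slide box's lid fully shut, lifted the box level about 15 cm above the archive box, held it still for about 4 s, and handed the job in at 16 s with it still in the gripper; no verdict was shown.

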